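# Lay the straightedge along the tile for lining

## Task

Push the red ejector slide fully forward so the straightedge comes out of its wooden sleeve, draw it out by its end, lay it flat on the bench and let go. Then pick it up by its blue grip and lay it flat on the bench, flush against the tile edge that carries the cream band, centred so that it sticks out past both ends of that edge. Do not shove the tile out of its place or disturb the horse, bottle, bowl and brush jar.

Things in the scene. Friction and masses are not known exactly. Their poses are not given: they have to be found in the camera images.
- sleeve: Plywood sleeve on a dark steel foot plate, fixed to the bench: 204 long (x), 61 wide (y), 47 high; plate 84 wide, 4 thick. Origin on the bench, on the centre line; +x points out of the open mouth at x = +92 (roughly world +y); closed back at x = -112. Channel 45 wide, from the plate (z = 4) to the roof (z = 42), which has a 10 wide slot all along.
- ejector (a joint): Travel of the ejector slide in m: 0 at rest at the back, 0.055 fully pushed towards the mouth (sleeve +x). A spring brings it back when let go (2 to 8 N). Pushed fully, it leaves the straightedge sticking about 46 mm out of the mouth.
- ejector_button (a point): Centre of the red button of the ejector slide on top of the sleeve: 36 long (along the sleeve's x) x 28 wide x 30 high, its top 79 above the bench. It moves with the slide.
- straightedge: Aluminium straightedge, 180 long (x), 40 wide (y), 12 thick, with a blue raised grip on the middle of its top: 80 long (x), 16 wide (y), from 12 to 34 above the underside. About 0.28 kg. Origin at the centre of its underside, z up. Both long sides are alike. Starts in the sleeve on the foot plate, its x along the sleeve's x.
- tile: Loose square terracotta tile with an orange glazed top, 150 x 150 x 10 thick, about 0.45 kg. Origin at the centre of its underside, z up. The cream band, 16 wide, runs along the edge at its local x = -75, the edge roughly facing the robot; that edge runs along local y.
- bowl: Bystander: white ceramic glaze bowl, 96 across, 55 high, near the +y end of the cream-banded edge. Origin under its centre.
- brush_jar: Bystander: blue ceramic jar with brushes, 72 across, 95 high (205 with the brushes), beside the tile's +y edge. Origin under its centre.
- horse: Bystander: glazed brown horse figure on a 110 x 50 base, about 135 high. Origin under its centre.
- bottle: Bystander: white bottle with an orange cap, 60 across, 130 high. Origin under its centre.
Mind the look-alikes: they are no part of the job. Leave any turquoise look-alike of the tile alone. There is more than one size of the straightedge; the job needs the larger.

How it is judged:
By the outcome, as a careful person would: the job done as asked, in the order asked, and still so for the second after the job is handed in, with the robot touching nothing.
It also fails if it takes over 58 s, if anything falls off the work surface, if the arm or the gripper's body presses on something with over 40 N, if the wrist force passes 120 N, or if a joint passes its speed limit or range.

## Robot

A 6-joint arm with a two-finger parallel gripper is mounted at the origin on the work surface. World frame = base frame: x ahead of the robot, y to its left, z up, the work surface at z = 0. Lengths are in m, angles in degrees, forces in N, time in s.
With the tool pointing down it reaches from about 0.4 to 0.825 m from the base axis. Payload 7 kg.
Tool frame: the origin (TCP) lies midway between the tips of the shut fingers; the grasp point (between the pads) lies ctrl.grasp_offset behind it (ctrl.grasp_offset is the distance from the TCP to the grasp point, in m); z points along the fingers, y is the line along which they close (so a half turn about z gives the same grasp; the last joint's range is limited). The gripper opens to 88 mm and grips with 3 to 60 N. Pads are 19 mm wide; open, the fingers measure 130 mm over their backs; the gripper's body (78 mm by 193 mm) begins 47 mm behind the grasp point.
Start: joints at [16.507, 20.546, 0.682, 0, -70.136, -16.507], TCP at [0.675, -0, 0.227] pointing down, gripper open.
Joint ranges: [-176.03, 176.03], [-82.01, 121.73], [-58.28, 71.71], [-173.87, 95.51], [-174.79, -0.11], [-173.66, 173.66]. Speed limits (degrees/s): [136.94, 136.94, 172.46, 180, 180, 180].

## Interface

Orientations are given as [roll, pitch, yaw] about the fixed x, y, z axes, in that order (R = Rz(yaw) Ry(pitch) Rx(roll)).
In Python, from plant import ctrl gives the robot as it stands. The module is installed in compiled form; this text tells all that it offers.
- The arm moves only by the tool send_rows, never from a script. Its argument "increments" is a list that holds one entry, the list of rows, each a list of 4 numbers: the shift along the world's x, y, z normalised to -1 to 1, where 1 is 0.2 m, then the turn about the world's z normalised to -1 to 1, where 1 is 1.5 rad. In form: [[[x, y, z, roll], ...]]. A call has 1 to 12 rows; each row is the pose to reach, as a shift and turn from the pose commanded when the call began; what a row does not reach only later rows make up. A row lasts 1/8 s, in which the tool goes at most 62.5 mm and 10.7 degrees, less where a joint would pass 70% of its speed; a pose out of reach is approached as far as the arm can. A call with a number of a shift or a turn outside -1 to 1 is refused whole. A call with a gripper value outside its range is refused whole. "jaw" is the opening, from 0 (shut) to 1 (fully open), set as the call begins (left out, the last holds). The fingers move at their own pace and stop on an object; the grip force is fixed at half the most. Time passes only in rows, so rows that repeat a pose let the fingers close. It gives the time, the measured TCP pose, the force, the opening and the grip force at its end, in the units of the state.
- ctrl.get_obs(): the state, without advancing time (a new reading comes with each control period).
- ctrl.snapshot(name): name is "scene" or "side" or "wrist"; returns the picture (480x640x3 uint8, red, green, blue); there is no depth.
- ctrl.calibration(name): a dict with "mtx" (3x3 intrinsics, pixels), "k1" (the pictures are not rectified: a ray, as slopes to the right and down, at radius r is drawn at 1 + k1 r^2 times it, then the intrinsics apply), "eye" and "attitude" of the camera in the world. Camera axes: x right, y up, looking along -z (the intrinsics and any distortion apply to the point x, -y, -z); pixel columns grow to the right and rows downward; lengths in m; the calibration is good to about 2 mm. A picture is of the moment at which its call begins: read the wrist's pose just before it. calibration takes no time and is no camera call; for the wrist camera it gives the pose at the moment of the call.
- ctrl.close_job(): hands the job in; it is judged then, once.
Trained networks look in the newest picture that a camera, given by its name, has taken for a name from the list of things; names that differ only in an ending like _2 or _b are one class to them, and where a whole thing is asked for, a point or a joint stands for the part that bears it (a point fixed in the world has none). Each returns a list of dicts, best first, with "conf" (0 to 1); they miss things now and then, are a little off and sometimes report something else, mostly with a low value. They report only what shows in the picture. A call takes as long as a camera call. They do not tell look-alikes from the thing itself.
- ctrl.trace(thing, camera): "mask" (480x640 bool, what is visible of it) and "bbox" ([left, top, right, bottom] in pixels, round what is visible of it).
- ctrl.spot_point(thing, camera): "pixel" ([row, column] in pixels: a listed point, or the origin of a listed thing).
The state is a dict: "clock": time; "joint_pos": joint angles; "qvel": joint speeds; "tau": joint torques, N m; "tool_pos": TCP position; "orientation": TCP orientation; "force": force on the tool from outside, world axes, zero at the start; "moment": the same for the moment, N m; "opening": finger opening in m; "gripper_force": force on a finger pad.
Only numpy, scipy, OpenCV 4.12 (cv2) and the standard library are available. Lean on these libraries where they do the work, as an engineer would, in place of code of your own. Each camera call takes 0.05 s, during which the arm holds its last target. There are 200 camera calls.

## Working session

There is one attempt and no reset: what is moved stays moved. The work goes in short steps, Python scripts to look and compute and a tool call to move; the robot and the scene stay as the last step left them, time stands still between calls to the robot, and variables do not carry over. Pictures are saved under pics/ and viewed, at most 12 in all, crops included, and the job is handed in when it is done.

Besides the shell and the picture viewer there is one more tool, called after "Call:" by a JSON object that holds its "api" and its "payload". send_rows: Moves the arm, as the interface text tells. Its arguments: {"type":"object","properties":{"increments":{"type":"array"},"jaw":{"type":"number"}},"required":["increments"]}

```bash
mkdir -p pics
cat > h.py <<'E'
import numpy as np, cv2
from plant import ctrl
from scipy.spatial.transform import Rotation as R
def cal(name):
    c=ctrl.calibration(name); a=np.array(c["attitude"],float)
    if a.shape!=(3,3): a=R.from_euler('xyz',a,degrees=True).as_matrix()
    return np.array(c["mtx"]),c["k1"],np.array(c["eye"]),a
def ray(c,row,col):
    K,k1,e,A=c; x=(col-K[0,2])/K[0,0]; y=(row-K[1,2])/K[1,1]
    d=np.hypot(x,y); r=d
    for _ in range(20): r=d/(1+k1*r*r)
    s=r/d if d>0 else 1
    return A@np.array([x*s,-y*s,-1.])
def onz(c,row,col,z):
    d=ray(c,row,col); e=c[2]; return e+d*(z-e[2])/d[2]
def proj(c,P):
    K,k1,e,A=c; p=A.T@(np.array(P)-e); x=p[0]/-p[2]; y=-p[1]/-p[2]
    f=1+k1*(x*x+y*y); return K[1,1]*y*f+K[1,2],K[0,0]*x*f+K[0,2]
def save(im,f): cv2.imwrite('pics/'+f,im[:,:,::-1])
E
python3 - <<'E'
from h import *
print(ctrl.calibration("scene"),ctrl.grasp_offset)
for n in("scene","side"):
    im=ctrl.snapshot(n);save(im,n+'1.png');np.save(n+'.npy',im);c=cal(n)
    for t in["sleeve","ejector_button","straightedge","tile","bowl","brush_jar","horse","bottle"]:
        for d in ctrl.trace(t,n): print(n,t,'box',d["bbox"],round(d["conf"],2))
        for d in ctrl.spot_point(t,n):
            z=.064 if t=="ejector_button" else 0
            print(n,t,np.round(d["pixel"]),round(d["conf"],2),onz(c,*d["pixel"],z).round(4))
E
```

```text
{'mtx': array([[617.58848252,   0.        , 322.58048637],
       [  0.        , 617.58848252, 243.89493268],
       [  0.        ,   0.        ,   1.        ]]), 'k1': -0.16290778292406957, 'eye': array([1.14515985, 0.54681439, 1.16748622]), 'attitude': array([ 35.08036665,  -0.18903329, 130.83104788])} 0.0188
scene sleeve box [217.8, 133.9, 275.3, 200.5] 0.83
scene ejector_button box [223.8, 131.9, 229.3, 141.8] 0.45
scene ejector_button [139. 231.] 0.46 [ 0.4641 -0.3382  0.064 ]
scene straightedge box [294.2, 124.2, 318.1, 156.7] 0.76
scene straightedge [146. 308.] 0.96 [ 0.3105 -0.219   0.    ]
scene tile box [309.7, 275.8, 390.5, 353.3] 0.88
scene tile box [381.9, 195.6, 451.9, 246.2] 0.83
scene tile [313. 350.] 0.83 [0.6214 0.1774 0.    ]
scene tile [222. 416.] 0.7 [0.3283 0.1399 0.    ]
scene bowl box [428.1, 271.1, 471.5, 316.5] 0.68
scene bowl [304. 448.] 0.97 [ 0.4646  0.3244 -0.    ]
scene brush_jar box [393.8, 297.4, 446.9, 379.2] 0.57
scene brush_jar box [223.1, 134.4, 224.0, 141.1] 0.4
scene brush_jar [366. 409.] 0.66 [0.6376 0.3473 0.    ]
scene horse box [212.4, 264.9
[... 812 characters left out ...]
82. 424.] 0.65 [ 0.3214 -0.234   0.    ]
side tile box [225.8, 261.7, 315.3, 335.9] 0.82
side tile [300. 422.] 0.75 [0.3228 0.1319 0.    ]
side tile [302. 268.] 0.73 [0.6285 0.1807 0.    ]
side bowl box [315.1, 341.7, 373.4, 394.7] 0.78
side bowl [377. 342.] 0.57 [0.4614 0.3207 0.    ]
side brush_jar box [205.7, 300.7, 264.0, 393.2] 0.76
side brush_jar [378. 245.] 0.85 [0.6335 0.3482 0.    ]
side horse box [223.0, 181.0, 253.1, 237.6] 0.87
side horse box [349.5, 119.1, 390.1, 199.7] 0.2
side horse [222. 242.] 0.97 [ 0.7382 -0.0278  0.    ]
side bottle box [251.7, 120.3, 275.7, 169.1] 0.85
side bottle box [221.0, 179.9, 253.9, 238.3] 0.41
side bottle [162. 267.] 0.87 [ 0.731  -0.2496  0.    ]
```

Run:
```python
import cv2
a=cv2.imread('pics/scene1.png');b=cv2.imread('pics/side1.png')
p=cv2.resize(a[110:400,150:480],None,fx=1.21,fy=1.21);q=cv2.resize(b[110:400,170:500],None,fx=1.21,fy=1.21)
cv2.imwrite('pics/both.png',cv2.hconcat([p,q]))
```

```text
(no output)
```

View pics/scene1.png

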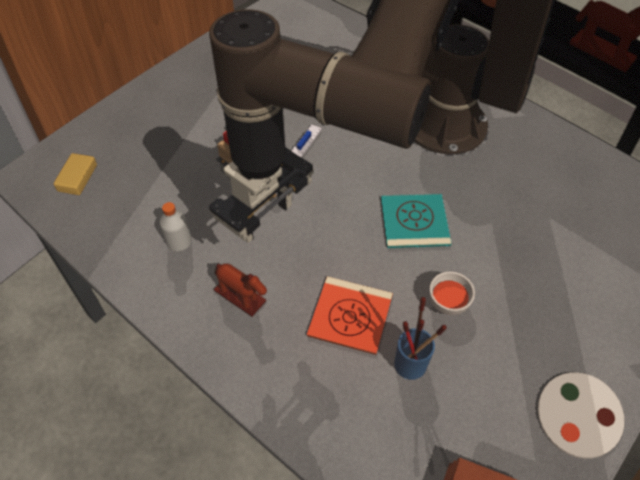

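View pics/both.png

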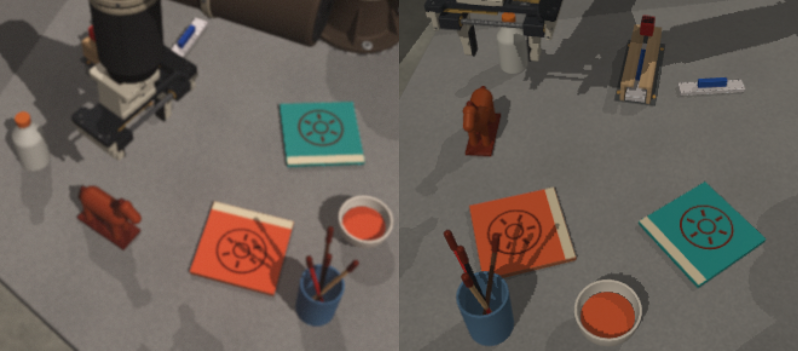

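Candidates seen in the scene and side views:
- Straightedge: the large one is in the wooden sleeve at side (row 168, col 370). The loose small look-alike is at side (182,424) and scene (146,308), and I'll leave it.
- Tile: the orange one with the cream band is at scene (313,350). The turquoise look-alike is at scene (222,416), and I'll leave it.
- Red button: side (131,375).

Next I'll move above the sleeve for a wrist view, which also serves as the close crop.

Run:
```python
from h import *
o=ctrl.get_obs();print({k:np.round(o[k],3) for k in o})
K,k1,e,A=cal("wrist");print(K,e,A.round(3))
im=np.load('side.npy');cv2.imwrite('pics/crop.png',cv2.resize(im[110:210,330:470,::-1],None,fx=5,fy=5,interpolation=cv2.INTER_CUBIC))
```

```text
{'clock': np.float64(1.7), 'joint_pos': array([ 16.505,  20.548,   0.68 ,   0.   , -70.138, -16.505]), 'qvel': array([-0.001,  0.026, -0.01 ,  0.053, -0.014,  0.075]), 'tau': array([-1.0000e-03, -5.8236e+01,  2.9330e+01,  7.0020e+00,  1.2000e-02,
       -0.0000e+00]), 'tool_pos': array([ 0.675, -0.   ,  0.227]), 'orientation': array([ 1.79995e+02, -2.00000e-03, -8.99990e+01]), 'force': array([ 0.086,  0.427, -0.482]), 'moment': array([0.024, 0.028, 0.014]), 'gripper_force': np.float64(0.0), 'opening': np.float64(0.088)}
[[339.73237222   0.         320.24651293]
 [  0.         339.73237222 237.50917546]
 [  0.           0.           1.        ]] [ 0.67608197 -0.07488034  0.38361424] [[-1.     0.001 -0.001]
 [-0.    -0.961 -0.275]
 [-0.001 -0.275  0.961]]
```

View pics/crop.png

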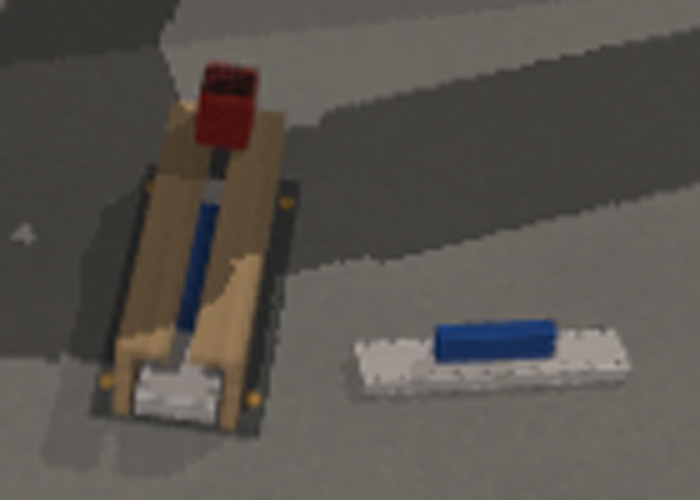

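The crop shows the large straightedge inside the plywood sleeve: blue grip through the slot, end face at the mouth at about side px (190,365), red button at about (131,375). The loose one at about (182,428) is shorter, so it is the decoy. I'm moving to a hover for the wrist view.

Call:
{"api": "send_rows", "payload": {"increments": [[[-0.3,-0.3,0.3,0],[-0.6,-0.6,0.5,0],[-0.9,-0.9,0.5,0],[-1,-1,0.5,0],[-1,-1,0.5,0],[-1,-1,0.5,0],[-1,-1,0.5,0],[-1,-1,0.5,0]]], "jaw": 0}}

```text
clock: 2.7
tool_pos: [0.4755, -0.1994, 0.3261]
orientation: [180.0, 0.0, -90.0]
force: [-0.2, 0.1, 0.2]
opening: 0.0136
gripper_force: 0.0
```

Run:
```python
from h import *
c=cal("wrist");im=ctrl.snapshot("wrist");save(im,'w1.png');np.save('w1.npy',im)
o=ctrl.get_obs();print(o["clock"],o["tool_pos"],o["orientation"])
import pickle;pickle.dump(c,open('w1.pkl','wb'))
hsv=cv2.cvtColor(im,cv2.COLOR_RGB2HSV)
for t in["sleeve","ejector_button","straightedge"]:
    for d in ctrl.trace(t,"wrist"): 
        print(t,'box',d["bbox"],round(d["conf"],2))
    for d in ctrl.spot_point(t,"wrist"):
        z=.064 if t=="ejector_button" else 0.004 if t=="straightedge" else 0
        print(t,np.round(d["pixel"]),round(d["conf"],2),onz(c,*d["pixel"],z).round(4))
```

```text
2.75 [ 0.4755566  -0.19937355  0.32599304] [ 1.79942140e+02  5.63970642e-03 -8.99388795e+01]
sleeve box [296.5, 54.6, 366.6, 227.2] 0.69
sleeve box [323.5, 95.4, 337.1, 216.8] 0.39
sleeve [150. 329.] 0.87 [ 0.4645 -0.2615  0.    ]
ejector_button box [322.3, 60.2, 350.2, 94.7] 0.63
ejector_button [ 76. 334.] 0.7 [ 0.461  -0.3452  0.064 ]
ejector_button [162. 132.] 0.49 [ 0.707  -0.2494  0.064 ]
straightedge box [387.5, 147.6, 486.8, 194.4] 0.96
straightedge box [324.3, 96.9, 334.8, 215.1] 0.59
straightedge [171. 430.] 0.88 [ 0.3227 -0.2339  0.004 ]
straightedge [152. 328.] 0.63 [ 0.4665 -0.2588  0.004 ]
```

View pics/w1.png

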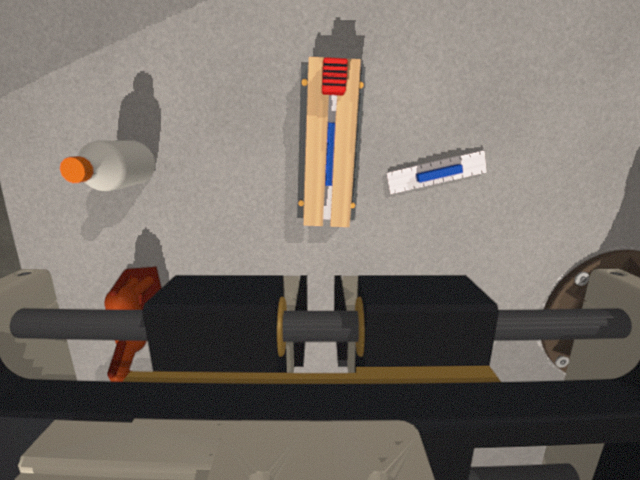

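The wrist view shows the sleeve top at corners of about (57,307), (60,360), (225,304) and (227,350), the red button at about (76,335), and the bottle, horse and decoy clear of it. Now I'll fit the sleeve pose.

Run:
```python
from h import *
import pickle
c=pickle.load(open('w1.pkl','rb'));im=np.load('w1.npy')
H=cv2.cvtColor(im,cv2.COLOR_RGB2HSV)
def rect(m,z):
    m=cv2.morphologyEx(m.astype(np.uint8),cv2.MORPH_OPEN,np.ones((3,3),np.uint8))
    r,cc=np.nonzero(m); P=np.array([onz(c,a,b,z)[:2] for a,b in zip(r,cc)])
    (x,y),(w,h),a=cv2.minAreaRect((P*1000).astype(np.float32)); return x,y,w,h,a
h,s,v=H[:,:,0],H[:,:,1],H[:,:,2]
box=np.zeros(h.shape,bool);box[45:240,285:375]=1
wood=box&(h>10)&(h<28)&(s>60)&(v>110)
red=box&((h<6)|(h>174))&(s>150)&(v>60)
blue=box&(h>100)&(h<130)&(s>120)
for n,m,z in(("wood",wood,.047),("red",red,.079),("blue",blue,.038)): print(n,m.sum(),np.round(rect(m,z),1))
for p in((57,307),(60,360),(225,304),(227,350)): print(onz(c,*p,.047).round(4))
```

```text
wood 6683 [ 465.6 -267.1  204.9   74.3   87.7]
red 729 [ 461.6 -342.8   38.    26.3   86.9]
blue 376 [ 465.  -256.7   77.6    7.7   87.6]
[ 0.4924 -0.3692  0.047 ]
[ 0.4302 -0.3661  0.047 ]
[ 0.4981 -0.1664  0.047 ]
[ 0.4372 -0.1638  0.047 ]
```

Call:
{"api": "send_rows", "payload": {"increments": [[[-0.02,-0.3,-0.15,-0.023],[-0.05,-0.6,-0.45,-0.023],[-0.075,-0.95,-0.7,-0.023],[-0.075,-0.95,-0.95,-0.023],[-0.075,-0.95,-0.95,-0.023],[-0.075,-0.95,-0.95,-0.023],[-0.075,-0.95,-0.95,-0.023],[-0.075,-0.95,-0.95,-0.023]]], "jaw": 0}}

```text
clock: 4.05
tool_pos: [0.4611, -0.3899, 0.1384]
orientation: [-179.8, -0.1, -91.9]
force: [-0.8, 0.6, 0.5]
opening: 0.0004
gripper_force: 0.0
```

Call:
{"api": "send_rows", "payload": {"increments": [[[0,0,-0.2,0],[0,0,-0.395,0],[0,0,-0.395,0],[0.002,0.07,-0.395,0],[0.004,0.12,-0.395,0],[0.006,0.17,-0.395,0],[0.008,0.22,-0.395,0],[0.01,0.27,-0.395,0],[0.012,0.31,-0.395,0],[0.013,0.35,-0.395,0],[0.013,0.35,-0.395,0],[0.013,0.35,-0.395,0]]]}}

```text
clock: 5.55
tool_pos: [0.464, -0.3207, 0.0596]
orientation: [-179.8, -0.1, -91.9]
force: [0.0, -6.7, 1.2]
opening: -0.0
gripper_force: 3.4
```

Call:
{"api": "send_rows", "payload": {"increments": [[[0,0.015,0,0],[0,0.03,0,0],[0,0.03,0,0],[0,0.03,0,0]]]}}

```text
clock: 6.05
tool_pos: [0.4642, -0.318, 0.0599]
orientation: [-179.8, -0.3, -91.9]
force: [-0.6, -29.1, -5.7]
opening: 0.0005
gripper_force: 13.9
```

Run:
```python
from h import *
c=cal("side");im=ctrl.snapshot("side");c2=cal("wrist");w=ctrl.snapshot("wrist")
cv2.imwrite('pics/p1.png',cv2.hconcat([cv2.resize(im[100:230,320:460,::-1],(400,371)),cv2.resize(w[0:297,160:480,::-1],(400,371))]))
o=ctrl.get_obs();print(o["clock"],o["tool_pos"],o["force"])
```

```text
6.15 [ 0.46419159 -0.31798459  0.05991055] [ -1.01185161 -28.05683656  -5.57365827]
```

View pics/p1.png

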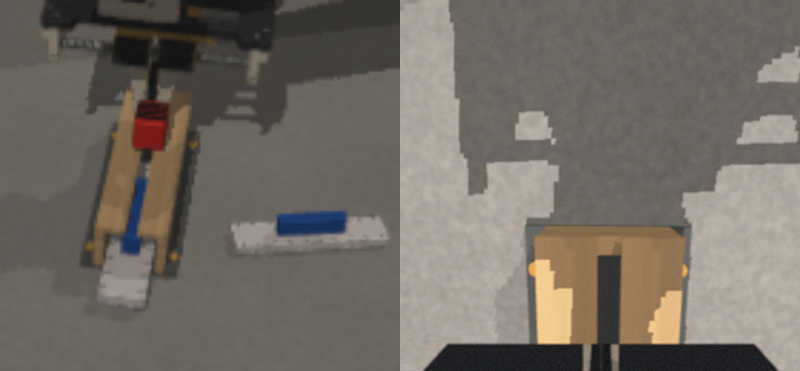

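The side view shows the slide fully forward, and the 29 N reading means it is on its stop. The straightedge end sticks out of the mouth. I'll back off, rise and look at the protruding end.

Call:
{"api": "send_rows", "payload": {"increments": [[[0,-0.12,0,0],[0,-0.12,0.25,0],[0,-0.12,0.55,0],[0.01,0.15,0.75,0],[0.02,0.45,0.75,0],[0.03,0.75,0.75,0],[0.03,0.97,0.75,0],[0.03,0.97,0.75,0],[0.03,0.97,0.75,0],[0.03,0.97,0.75,0]]], "jaw": 0.75}}

```text
clock: 7.4
tool_pos: [0.4685, -0.1206, 0.2078]
orientation: [-180.0, 0.0, -92.0]
force: [-0.8, -0.5, 0.0]
opening: 0.0658
gripper_force: 0.0
```

```bash
cat >> h.py <<'E'
def rect(c,m,z):
    m=cv2.morphologyEx(m.astype(np.uint8),cv2.MORPH_OPEN,np.ones((3,3),np.uint8))
    r,cc=np.nonzero(m); P=np.array([onz(c,a,b,z)[:2] for a,b in zip(r,cc)])
    q=cv2.minAreaRect((P*1000).astype(np.float32))
    return np.round([*q[0],*q[1],q[2]],1),cv2.boxPoints(q).round(1).tolist()
E
python3 - <<'E'
from h import *
import pickle
c=cal("wrist");w=ctrl.snapshot("wrist");save(w,'w2.png');np.save('w2.npy',w);pickle.dump(c,open('w2.pkl','wb'))
o=ctrl.get_obs();print(o["clock"],o["tool_pos"],o["force"],o["opening"])
H=cv2.cvtColor(w,cv2.COLOR_RGB2HSV)
blue=(H[:,:,0]>100)&(H[:,:,0]<130)&(H[:,:,1]>120); red=((H[:,:,0]<6)|(H[:,:,0]>174))&(H[:,:,1]>150)
blue[:,420:]=0;red[:,:240]=0
for n,m,z in(("blue",blue,.038),("red",red,.079)):
    if m.sum()>50: print(n,rect(c,m,z))
for d in ctrl.trace("straightedge","wrist"): print(d["bbox"],d["conf"],rect(c,d["mask"],.016))
E
```

```text
7.45 [ 0.46847077 -0.1207983   0.20763513] [ 0.27607311 -0.62015305 -0.68388598] 0.06584367852971024
blue (array([ 466.7, -209. ,   77.5,    8. ,   87.8]), [[461.20001220703125, -247.5], [469.20001220703125, -247.8000030517578], [472.20001220703125, -170.39999389648438], [464.1000061035156, -170.10000610351562]])
[401.5, 62.6, 542.8, 132.8] 0.97 (array([ 319.9, -231.2,  136.5,   30.9,   13.3]), [[249.89999389648438, -232.0], [257.0, -262.0], [389.79998779296875, -230.5], [382.70001220703125, -200.5]])
[299.5, 26.1, 341.4, 215.6] 0.69 (array([ 462.9, -207.7,  177.6,   39. ,   84.4]), [[434.8999938964844, -294.20001220703125], [473.70001220703125, -298.0], [491.0, -121.19999694824219], [452.20001220703125, -117.4000015258789]])
```

View pics/w2.png

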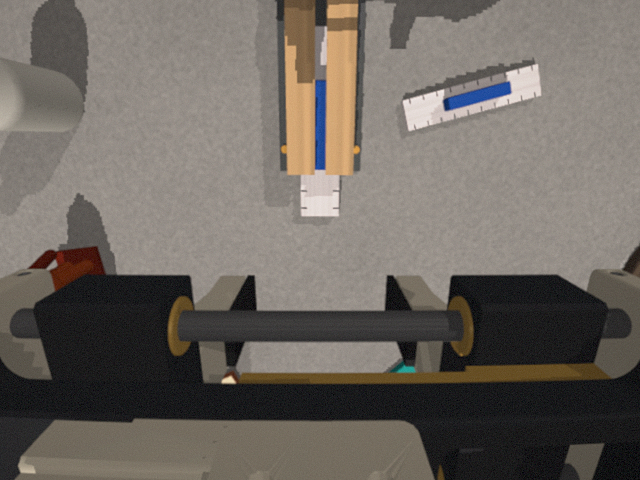

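The straightedge end is at about (216,320), clear of the mouth, with its sides at cols 302–339. I'll go down astride it.

Call:
{"api": "send_rows", "payload": {"increments": [[[0,-0.075,-0.3,0],[0,-0.075,-0.6,0],[0,-0.075,-0.85,0],[0,-0.075,-0.95,0],[0,-0.075,-1,0],[0,-0.075,-1,0],[0,-0.075,-1,0]]]}}

```text
clock: 8.38
tool_pos: [0.4694, -0.1351, 0.0085]
orientation: [-179.9, 0.0, -92.0]
force: [0.6, 0.6, 0.7]
opening: 0.0656
gripper_force: 0.0
```

Call:
{"api": "send_rows", "payload": {"increments": [[[0,0,-0.01,0],[0,0,-0.01,0],[0,0,-0.01,0],[0,0,-0.01,0],[0,0,-0.01,0],[0,0,-0.01,0]]], "jaw": 0.3}}

```text
clock: 9.12
tool_pos: [0.4688, -0.1349, 0.0058]
orientation: [-180.0, 0.0, -92.0]
force: [-0.8, 1.7, 3.0]
opening: 0.0394
gripper_force: 30.0
```

Call:
{"api": "send_rows", "payload": {"increments": [[[0,0,0.005,0],[0.003,0.08,0.005,0],[0.007,0.2,0.005,0],[0.011,0.32,0.005,0],[0.015,0.44,0.005,0],[0.019,0.56,0.005,0],[0.023,0.68,0.005,0],[0.028,0.8,0.005,0],[0.028,0.82,0.005,0],[0.028,0.82,0.005,0],[0.028,0.82,0.005,0]]]}}

```text
clock: 10.5
tool_pos: [0.4738, 0.0285, 0.0064]
orientation: [180.0, -0.0, -92.0]
force: [-0.1, 0.3, -3.4]
opening: 0.0399
gripper_force: 30.0
```

Call:
{"api": "send_rows", "payload": {"increments": [[[0,0,-0.01,0],[0,0,-0.015,0],[0,0,-0.02,0],[0,0,-0.024,0],[0,0,-0.024,0],[0,0,-0.024,0]]]}}

```text
clock: 11.25
tool_pos: [0.4741, 0.0288, 0.0018]
orientation: [180.0, -0.0, -92.0]
force: [-1.4, -2.1, 0.4]
opening: 0.0394
gripper_force: 30.0
```

Run:
```python
from h import *
im=ctrl.snapshot("side")
cv2.imwrite('pics/p2.png',cv2.resize(im[100:340,270:550,::-1],(700,600)))
o=ctrl.get_obs();print(o["clock"],o["tool_pos"],o["force"],o["opening"],o["gripper_force"])
```

```text
11.3 [0.47409866 0.02879703 0.00185723] [-0.1350777  -2.33692353  1.97658421] 0.039746358655535476 29.998045563697815
```

View pics/p2.png

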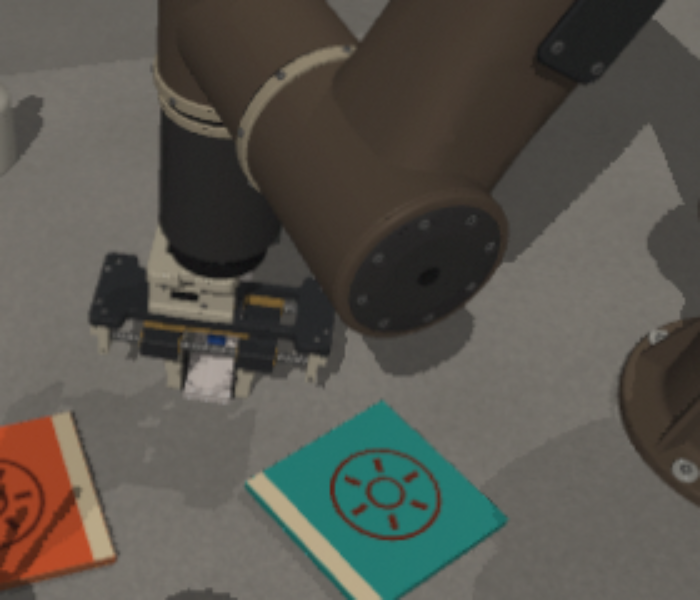

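The straightedge is drawn clear of the sleeve and resting on the bench, with its end at side px about (253,353), and both tiles are untouched. I'll release and rise to look.

Call:
{"api": "send_rows", "payload": {"increments": [[[0,0,0,0],[0,0,0,0],[0,0,0,0],[0,0,0.15,0],[0,0,0.4,0],[0,0,0.7,0],[0,0,0.95,0],[0,0,0.95,0],[0,0,0.95,0],[0,0,0.95,0]]], "jaw": 0.7}}

```text
clock: 12.55
tool_pos: [0.4734, 0.0287, 0.1905]
orientation: [179.9, -0.1, -92.0]
force: [0.8, 0.0, 0.8]
opening: 0.061
gripper_force: 0.0
```

Run:
```python
from h import *
c=cal("wrist");w=ctrl.snapshot("wrist");save(w,'w3.png')
o=ctrl.get_obs();print(o["clock"],o["tool_pos"],o["force"],o["opening"])
H=cv2.cvtColor(w,cv2.COLOR_RGB2HSV)
blue=(H[:,:,0]>100)&(H[:,:,0]<130)&(H[:,:,1]>120);blue[:,400:]=0
print("blue",rect(c,blue,.034))
for d in ctrl.trace("straightedge","wrist"): print(d["bbox"],d["conf"],rect(c,d["mask"],.012))
# tile in fixed cameras: orange+cream on top z=.010
for n in("scene","side"):
    c=cal(n);im=ctrl.snapshot(n)
    for d in ctrl.trace("tile",n):
        print(n,d["bbox"],round(d["conf"],2),rect(c,d["mask"],.010))
```

```text
12.6 [0.47348465 0.02874062 0.19050155] [-0.35430168  0.13479825  0.04089073] 0.06123784428633216
blue (array([472.1, -45.1,  76.9,  14.2,  87.7]), [[463.5, -83.19999694824219], [477.70001220703125, -83.80000305175781], [480.79998779296875, -6.900000095367432], [466.6000061035156, -6.400000095367432]])
scene [380.0, 191.3, 450.8, 247.1] 0.9 (array([331.4, 137.4, 152.9, 150.1,  43.6]), [[224.3000030517578, 138.89999389648438], [327.8999938964844, 30.299999237060547], [438.5, 135.8000030517578], [334.8999938964844, 244.5]])
side [226.0, 264.0, 313.8, 341.9] 0.62 (array([622.8, 184.8, 149.6, 157.3,  24.4]), [[522.2000122070312, 225.60000610351562], [587.2000122070312, 82.30000305175781], [723.4000244140625, 144.10000610351562], [658.4000244140625, 287.29998779296875]])
side [367.3, 261.5, 474.7, 346.4] 0.58 (array([328.3, 139.7, 156.5, 153.9,  42.4]), [[218.60000610351562, 143.8000030517578], [322.3999938964844, 30.100000381469727], [438.0, 135.5], [334.20001220703125, 249.3000030517578]])
```

View pics/w3.png

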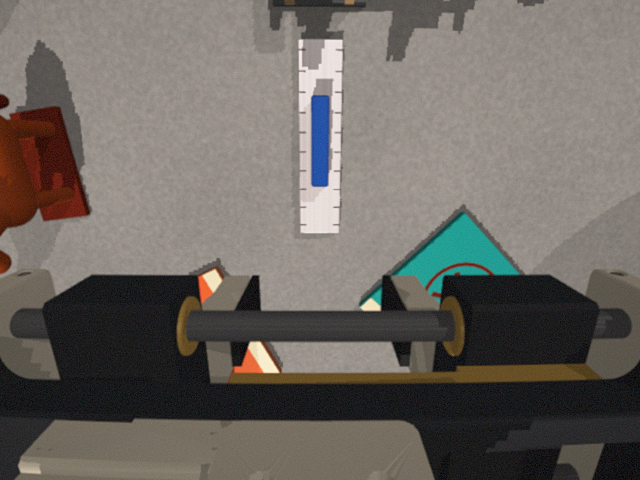

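The straightedge lies flat with its blue grip at about (140,320). The orange tile is clearly rotated. Before grasping I'll take one wrist look straight over the tile to get its edge accurately.

Call:
{"api": "send_rows", "payload": {"increments": [[[0,0,0.3,0],[0.1,0.15,0.55,0],[0.25,0.4,0.75,0],[0.4,0.7,0.75,0],[0.5,0.95,0.75,0],[0.5,0.95,0.75,0],[0.5,0.95,0.75,0],[0.5,0.95,0.75,0],[0.5,0.95,0.75,0],[0.5,0.95,0.75,0]]]}}

```text
clock: 14.1
tool_pos: [0.5741, 0.2183, 0.3424]
orientation: [-180.0, 0.0, -92.0]
force: [-0.4, -0.3, -0.2]
opening: 0.0617
gripper_force: 0.0
```

```bash
cat > tile.py <<'E'
from h import *
def quad(c,m,z):
    "fit a quadrilateral to the mask's hull, corners in world mm"
    cs,_=cv2.findContours(m.astype(np.uint8),cv2.RETR_EXTERNAL,cv2.CHAIN_APPROX_NONE)
    h=cv2.convexHull(max(cs,key=cv2.contourArea))
    q=cv2.approxPolyN(h,4,ensure_convex=True).reshape(-1,2)
    return q,np.array([onz(c,r,k,z)[:2]*1000 for k,r in q]).round(1)
E
python3 - <<'E'
from tile import *
c=cal("wrist");w=ctrl.snapshot("wrist");save(w,'w4.png');np.save('w4.npy',w)
import pickle;pickle.dump(c,open('w4.pkl','wb'))
o=ctrl.get_obs();print(o["clock"],o["tool_pos"])
for d in ctrl.trace("tile","wrist"): print(d["bbox"],d["conf"],quad(c,d["mask"],.01),rect(c,d["mask"],.01))
E
```

```text
14.15 [0.5740909  0.21842458 0.34226102]
[213.1, 94.8, 356.2, 234.3] 0.73 (array([[355, 192],
       [263, 237],
       [210, 144],
       [307,  92]], dtype=int32), array([[525.5, 217.2],
       [663.9, 280.1],
       [727.5, 142.5],
       [588.8,  79.9]])) (array([626.4, 179.7, 152. , 151.3,  24.5]), [[525.9000244140625, 217.0], [588.5999755859375, 79.4000015258789], [726.9000244140625, 142.3000030517578], [664.2000122070312, 280.0]])
[420.1, 49.4, 565.1, 202.5] 0.59 (array([[569, 130],
       [485, 205],
       [416, 130],
       [503,  43]], dtype=int32), array([[222.4, 138.5],
       [333.9, 242.4],
       [440.3, 133.8],
       [328.3,  25.8]])) (array([331.6, 135.2, 154.6, 152.9,  43.2]), [[222.89999389648438, 138.10000610351562], [327.5, 26.5], [440.29998779296875, 132.3000030517578], [335.79998779296875, 243.89999389648438]])
```

View pics/w4.png

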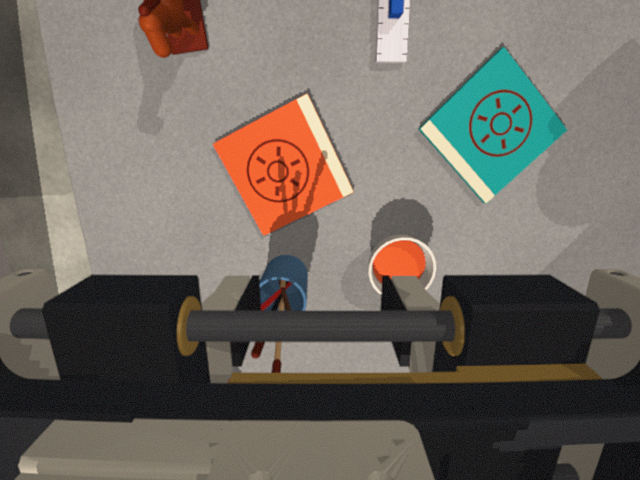

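The tile shows clearly, its cream edge running from px (92,307) to (192,355). The bowl, jar and horse are undisturbed. Next I'll refine the edge line and move back to the straightedge.

```bash
cat >> tile.py <<'E'
def edgeline(c,im,z,ctr,half=75,u=None,L=60):
    "sub-pixel edge of the tile side at ctr-half*u, in world mm: (offset from ctr along u, angle of normal deg, resid)"
    out=[];g=cv2.GaussianBlur(im,(3,3),0.7).astype(np.float32)
    v=np.array([-u[1],u[0]])
    for t in np.linspace(-L,L,49):
        ss=np.arange(-10,10.01,.25); prof=[]
        for s in ss:
            p=ctr-(half+s)*u+t*v; r,k=proj(c,[p[0]/1e3,p[1]/1e3,z]); prof.append(cv2.getRectSubPix(g,(1,1),(float(k),float(r)))[0,0])
        prof=np.array(prof); a,b=prof[:16].mean(0),prof[-16:].mean(0); d=b-a
        f=((prof-a)@d)/(d@d); i=np.argmax(f>.5); out.append((t,-(half+ss[i])))
    o=np.array(out); 
    for _ in range(4):
        p=np.polyfit(o[:,0],o[:,1],1); e=o[:,1]-np.polyval(p,o[:,0]); o=o[abs(e)<max(2*e.std(),.3)]
    return p[1],np.degrees(np.arctan(p[0])),e.std(),len(o)
E
python3 - <<'E'
from tile import *
import pickle
c=pickle.load(open('w4.pkl','rb'));w=np.load('w4.npy')
ctr=np.array([626.4,179.7]);a=np.radians(24.5);u=np.array([np.cos(a),np.sin(a)])
for n,uu in(("-x",u),("+x",-u),("+y",-np.array([-u[1],u[0]])),("-y",np.array([-u[1],u[0]]))): print(n,edgeline(c,w,.01,ctr,u=uu))
E
```

```text
-x (np.float64(-74.02551020408166), np.float64(0.30226166541062677), np.float64(0.10841746698305638), 49)
+x (np.float64(-74.39285714285715), np.float64(0.2934921402922682), np.float64(0.12518000367251184), 49)
+y (np.float64(-74.28019961365096), np.float64(0.41024995486204957), np.float64(0.1286510481065325), 39)
-y (np.float64(-75.3571924144311), np.float64(0.3471625931086113), np.float64(0.11528439386018882), 47)
```

Call:
{"api": "send_rows", "payload": {"increments": [[[-0.1,-0.3,0,0],[-0.25,-0.6,-0.1,0],[-0.4,-0.85,-0.35,0],[-0.51,-1,-0.6,0],[-0.51,-1,-0.7,0],[-0.51,-1,-0.7,0],[-0.51,-1,-0.7,0]]], "jaw": 0.6}}

```text
clock: 15.08
tool_pos: [0.4737, 0.0196, 0.2035]
orientation: [-179.9, 0.0, -91.9]
force: [0.1, 0.6, 0.8]
opening: 0.0527
gripper_force: 0.0
```

Call:
{"api": "send_rows", "payload": {"increments": [[[0,-0.32,-0.1,0],[0,-0.32,-0.35,0],[0,-0.32,-0.6,0],[0,-0.32,-0.8,0],[0,-0.32,-0.91,0],[0,-0.32,-0.91,0],[0,-0.32,-0.91,0]]]}}

```text
clock: 15.95
tool_pos: [0.474, -0.0443, 0.0212]
orientation: [-179.9, 0.0, -91.9]
force: [0.5, -0.1, 0.2]
opening: 0.0525
gripper_force: 0.0
```

Call:
{"api": "send_rows", "payload": {"increments": [[[0,0,-0.025,0],[0,0,-0.025,0],[0,0,-0.025,0],[0,0,-0.025,0],[0,0,-0.025,0],[0,0,-0.025,0],[0,0,-0.025,0],[0,0,-0.025,0]]], "jaw": 0}}

```text
clock: 16.95
tool_pos: [0.472, -0.0451, 0.0149]
orientation: [180.0, -0.0, -92.0]
force: [-2.7, 1.2, 5.9]
opening: 0.0159
gripper_force: 30.0
```

Call:
{"api": "send_rows", "payload": {"increments": [[[0,0,0.15,0],[0,0,0.3,0],[0.05,0.15,0.4,0.1],[0.1,0.3,0.4,0.2],[0.2,0.5,0.4,0.3045],[0.25,0.7,0.4,0.3045],[0.3,0.85,0.4,0.3045],[0.3035,0.91,0.4,0.3045],[0.3035,0.91,0.4,0.3045],[0.3035,0.91,0.4,0.3045],[0.3035,0.91,0.4,0.3045],[0.3035,0.91,0.4,0.3045]]]}}

```text
clock: 18.45
tool_pos: [0.5328, 0.1364, 0.0949]
orientation: [-180.0, 0.0, -65.9]
force: [-0.0, 0.3, -2.7]
opening: 0.0156
gripper_force: 30.0
```

Call:
{"api": "send_rows", "payload": {"increments": [[[0,0,-0.1,0],[0,0,-0.2,0],[0,0,-0.3,0],[0,0,-0.36,0],[0,0,-0.38,0],[0,0,-0.38,0],[0,0,-0.38,0]]]}}

```text
clock: 19.32
tool_pos: [0.5333, 0.1372, 0.0194]
orientation: [-179.9, 0.0, -65.8]
force: [1.5, -0.2, -2.4]
opening: 0.0161
gripper_force: 30.0
```

Run:
```python
from h import *
im=ctrl.snapshot("side");np.save('s5.npy',im);c=cal("wrist");w=ctrl.snapshot("wrist")
cv2.imwrite('pics/p5.png',cv2.hconcat([cv2.resize(im[190:400,190:390,::-1],(400,420)),cv2.resize(w[0:336,160:480,::-1],(400,420))]))
o=ctrl.get_obs();print(o["clock"],o["tool_pos"],o["orientation"],o["force"])
```

```text
19.425 [0.53322158 0.13723073 0.01939052] [-1.79936068e+02  9.65203415e-03 -6.57995991e+01] [-0.486435   -0.04566991 -2.92741191]
```

View pics/p5.png

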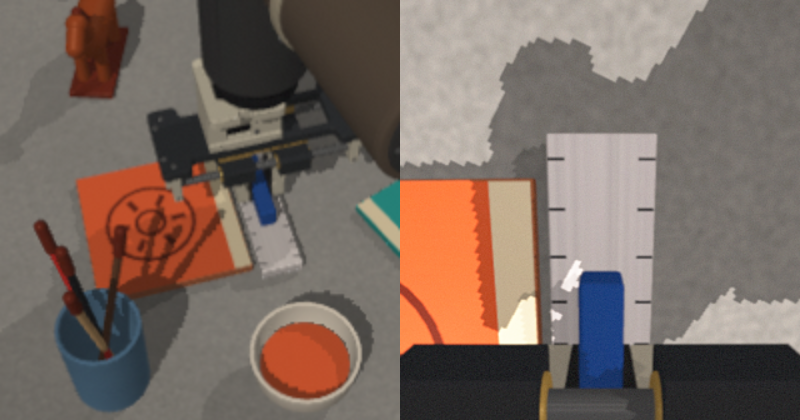

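The wrist view shows the straightedge parallel to the cream edge with a small gap, and its far end sticking out past the tile corner. I'll measure the gap in the same image.

```bash
cat > gap.py <<'E'
from h import *
import sys
ztop=float(sys.argv[1])
c=cal("wrist");w=ctrl.snapshot("wrist");np.save('gap.npy',w)
a=np.radians(24.17);u=np.array([np.cos(a),np.sin(a)]);v=np.array([-u[1],u[0]])
g=cv2.GaussianBlur(w,(3,3),.6).astype(np.float32)
f=lambda P: P@np.array([u,v]).T
L=[];
for r in range(150,265,5):
    row=g[r,240:380]; G=np.abs(np.diff(row,axis=0)).sum(1); print(r,[(int(i+240),int(G[i])) for i in np.sort(np.argsort(G)[-5:])]) if r%20==10 else 0
for n,r,k,z in [("tile corner col scan",144,268,.01)]: pass
for d in ctrl.trace("straightedge","wrist")[:2]: print("se",d["bbox"],round(d["conf"],2),rect(c,d["mask"],ztop)[0])
for d in ctrl.trace("tile","wrist")[:2]: print("tile",d["bbox"],round(d["conf"],2),rect(c,d["mask"],.01)[0])
for z,lab,cols in((.01,"tile/floor",range(262,276)),(ztop,"se",range(272,286))):
    for r in(160,250): print(lab,r,[(k,f(onz(c,r,k,z)[:2]*1000)[0].round(1)) for k in cols][::3])
E
python3 gap.py .0165
```

```text
150 [(263, 115), (264, 82), (277, 95), (278, 85), (363, 79)]
170 [(264, 112), (265, 83), (278, 101), (279, 68), (363, 82)]
190 [(265, 116), (266, 86), (278, 77), (279, 82), (362, 87)]
210 [(266, 117), (267, 90), (279, 85), (298, 95), (303, 86)]
230 [(267, 105), (297, 123), (302, 133), (338, 117), (339, 116)]
250 [(267, 129), (268, 187), (269, 129), (279, 133), (280, 163)]
se [273.7, 105.8, 363.7, 374.0] 0.86 [542.3 118.4  40.4 138.6  24.3]
tile [495.9, 301.6, 584.7, 464.4] 0.85 [393.  149.7  44.1 118.8  24.4]
tile [1.6, 144.1, 275.5, 380.3] 0.7 [627.6 172.3 150.  135.9  24.2]
tile/floor 160 [(262, np.float64(571.6)), (265, np.float64(570.1)), (268, np.float64(568.7)), (271, np.float64(567.3)), (274, np.float64(565.8))]
tile/floor 250 [(262, np.float64(573.6)), (265, np.float64(572.1)), (268, np.float64(570.5)), (271, np.float64(569.0)), (274, np.float64(567.4))]
se 160 [(272, np.float64(565.9)), (275, np.float64(564.5)), (278, np.float64(563.1)), (281, np.float64(561.7)), (284, np.float64(560.3))]
se 250 [(272, np.float64(567.5)), (275, np.float64(566.0)), (278, np.float64(564.5)), (281, np.float64(563.0)), (284, np.float64(561.5))]
```

Call:
{"api": "send_rows", "payload": {"increments": [[[0,0,-0.01,0],[0,0,-0.019,0],[0,0,-0.019,0],[0.01,0.0045,-0.019,0],[0.02,0.009,-0.019,0],[0.029,0.013,-0.019,0],[0.029,0.013,-0.019,0],[0.029,0.013,-0.019,0]]]}}

```text
clock: 20.58
tool_pos: [0.5389, 0.1396, 0.015]
orientation: [-180.0, -0.0, -65.8]
force: [-0.5, -1.6, 0.2]
opening: 0.0157
gripper_force: 30.0
```

```bash
python3 gap.py .0125
python3 - <<'E'
from h import *
o=ctrl.get_obs();print(o["clock"],o["tool_pos"],o["orientation"],o["force"])
w=np.load('gap.npy');cv2.imwrite('pics/p6.png',cv2.resize(w[90:290,200:400,::-1],(600,600),interpolation=cv2.INTER_NEAREST))
E
```

```text
150 [(240, 98), (274, 89), (275, 120), (277, 108), (278, 95)]
170 [(241, 87), (275, 116), (278, 124), (279, 83), (363, 92)]
190 [(243, 80), (276, 132), (278, 83), (279, 119), (362, 87)]
210 [(244, 96), (277, 101), (279, 85), (280, 73), (361, 78)]
230 [(280, 91), (301, 185), (302, 200), (338, 107), (339, 117)]
250 [(278, 154), (280, 126), (281, 142), (302, 111), (338, 114)]
se [276.9, 109.1, 364.9, 372.3] 0.63 [548.  120.8  39.4 137.7  24.2]
tile [0.7, 143.6, 282.7, 379.6] 0.67 [629.1 171.  149.2 132.3  24.3]
tile [495.3, 340.7, 571.7, 465.4] 0.63 [398.4 160.2  43.   93.2  24.6]
tile/floor 160 [(262, np.float64(577.0)), (265, np.float64(575.5)), (268, np.float64(574.1)), (271, np.float64(572.7)), (274, np.float64(571.3))]
tile/floor 250 [(262, np.float64(578.9)), (265, np.float64(577.4)), (268, np.float64(575.9)), (271, np.float64(574.4)), (274, np.float64(572.9))]
se 160 [(272, np.float64(571.9)), (275, np.float64(570.5)), (278, np.float64(569.2)), (281, np.float64(567.8)), (284, np.float64(566.4))]
se 250 [(272, np.float64(573.5)), (275, np.float64(572.1)), (278, np.float64(570.6)), (281, np.float64(569.1)), (284, np.float64(567.6))]
20.725 [0.53890256 0.13962465 0.01496084] [-1.79976424e+02 -1.66936878e-03 -6.58071207e+01] [-0.68392912 -1.24476511 -0.65485715]
```

View pics/p6.png

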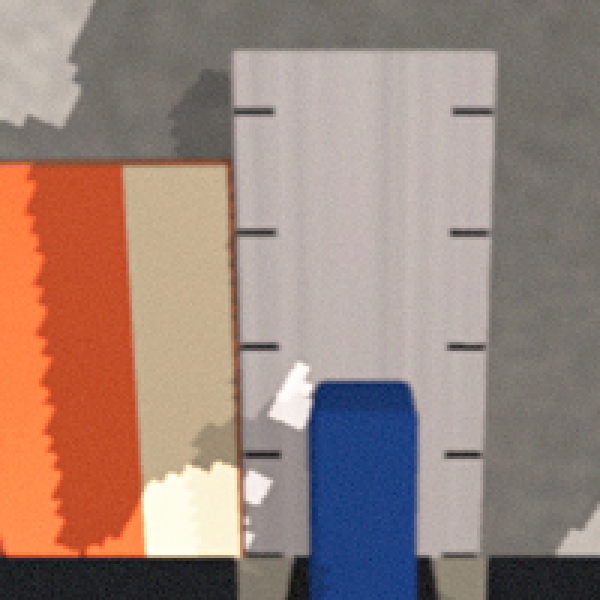

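The gap is about 1.6 mm by measurement, with a hair of rotation. I'll close it.

Call:
{"api": "send_rows", "payload": {"increments": [[[0.004,0.0018,0,0.002],[0.008,0.0036,0,0.0035],[0.008,0.0036,0,0.0035],[0.008,0.0036,-0.001,0.0035],[0.008,0.0036,-0.001,0.0035],[0.008,0.0036,-0.001,0.0035]]]}}

```text
clock: 21.48
tool_pos: [0.539, 0.1396, 0.0149]
orientation: [179.9, -0.0, -65.5]
force: [-7.1, -2.5, 8.0]
opening: 0.0156
gripper_force: 30.0
```

```bash
python3 gap.py .012
python3 - <<'E'
from h import *
o=ctrl.get_obs();print(o["clock"],o["tool_pos"],o["orientation"],o["force"])
E
```

```text
150 [(241, 94), (275, 89), (276, 99), (278, 108), (364, 90)]
170 [(242, 91), (276, 116), (278, 91), (279, 101), (363, 78)]
190 [(243, 85), (276, 78), (277, 111), (279, 115), (280, 80)]
210 [(244, 79), (277, 86), (280, 88), (294, 93), (362, 68)]
230 [(287, 116), (301, 118), (302, 225), (303, 151), (339, 114)]
250 [(279, 141), (285, 117), (290, 131), (338, 111), (339, 107)]
se [277.3, 106.3, 365.7, 373.6] 0.84 [548.  121.2  40.2 139.1  24.1]
tile [496.6, 340.8, 571.6, 462.8] 0.86 [398.2 159.7  43.   93.2  24.7]
tile [1.3, 142.5, 282.7, 380.3] 0.59 [629.1 171.  148.8 132.6  24.3]
tile/floor 160 [(262, np.float64(577.4)), (265, np.float64(576.0)), (268, np.float64(574.6)), (271, np.float64(573.2)), (274, np.float64(571.8))]
tile/floor 250 [(262, np.float64(579.2)), (265, np.float64(577.6)), (268, np.float64(576.1)), (271, np.float64(574.6)), (274, np.float64(573.1))]
se 160 [(272, np.float64(572.4)), (275, np.float64(571.0)), (278, np.float64(569.7)), (281, np.float64(568.3)), (284, np.float64(566.9))]
se 250 [(272, np.float64(573.8)), (275, np.float64(572.3)), (278, np.float64(570.9)), (281, np.float64(569.4)), (284, np.float64(567.9))]
21.625 [0.5390069  0.1396614  0.01494776] [ 1.79869513e+02 -3.61594178e-03 -6.55234416e+01] [-7.25113715 -1.96906685  8.58288586]
```

Vertical load of about 8 N is making it stick to the bench. I'll ease the load by about 1 mm so it can slide the last bit.

Call:
{"api": "send_rows", "payload": {"increments": [[[-0.004,-0.0018,0.003,0],[-0.004,-0.0018,0.006,0],[-0.002,-0.001,0.006,0],[0,0,0.006,0],[0,0,0.006,0],[0,0,0.006,0]]]}}

```text
clock: 22.38
tool_pos: [0.5403, 0.1404, 0.0159]
orientation: [-180.0, 0.0, -65.5]
force: [-1.1, -0.1, -3.4]
opening: 0.016
gripper_force: 30.0
```

```bash
python3 gap.py .013
python3 - <<'E'
from h import *
o=ctrl.get_obs();print(o["clock"],o["tool_pos"],o["orientation"],o["force"])
E
```

```text
150 [(241, 96), (275, 75), (277, 95), (278, 98), (363, 81)]
170 [(242, 86), (276, 98), (278, 108), (279, 78), (363, 82)]
190 [(243, 88), (276, 77), (277, 91), (279, 109), (362, 81)]
210 [(245, 86), (277, 94), (279, 90), (296, 77), (361, 75)]
230 [(301, 148), (302, 216), (303, 120), (338, 108), (339, 114)]
250 [(279, 124), (283, 103), (288, 127), (302, 109), (338, 115)]
se [276.2, 106.6, 365.0, 371.6] 0.86 [549.3 122.   40.  138.8  24.4]
tile [496.5, 338.1, 574.8, 463.6] 0.81 [398.7 161.1  43.5  94.3  24.8]
tile [0.6, 139.6, 282.1, 381.6] 0.63 [630.3 172.3 148.7 133.5  24.5]
tile/floor 160 [(262, np.float64(579.1)), (265, np.float64(577.7)), (268, np.float64(576.3)), (271, np.float64(574.8)), (274, np.float64(573.4))]
tile/floor 250 [(262, np.float64(580.9)), (265, np.float64(579.3)), (268, np.float64(577.8)), (271, np.float64(576.3)), (274, np.float64(574.8))]
se 160 [(272, np.float64(574.0)), (275, np.float64(572.6)), (278, np.float64(571.2)), (281, np.float64(569.8)), (284, np.float64(568.4))]
se 250 [(272, np.float64(575.4)), (275, np.float64(573.9)), (278, np.float64(572.4)), (281, np.float64(570.9)), (284, np.float64(569.4))]
22.525 [0.54033127 0.14036022 0.01596519] [-1.79993723e+02  1.35339002e-03 -6.55052918e+01] [-0.9280306   0.11477162 -4.06622766]
```

The straightedge and tile edges keep the same image spacing while both moved about 1.5 mm. So they are already in contact, and the line I measured between them is the tile's terracotta rim. I'll lower it, release and rise to check.

Call:
{"api": "send_rows", "payload": {"increments": [[[0,0,-0.004,0],[0,0,-0.004,0],[0,0,-0.004,0]]]}}

```text
clock: 22.9
tool_pos: [0.5404, 0.1403, 0.0153]
orientation: [-180.0, 0.0, -65.5]
force: [-2.0, -0.9, -1.2]
opening: 0.0156
gripper_force: 30.0
```

Call:
{"api": "send_rows", "payload": {"increments": [[[0,0,0,0],[0,0,0,0],[0,0,0,0],[0,0,0,0],[0,0,0.1,0],[0,0,0.3,0],[0,0,0.6,0],[-0.05,0.1,0.9,0],[-0.1,0.2,1,0],[-0.1,0.2,1,0],[-0.1,0.2,1,0]]], "jaw": 0.4}}

```text
clock: 24.28
tool_pos: [0.5198, 0.18, 0.2142]
orientation: [179.9, 0.0, -65.5]
force: [0.3, -0.4, -0.3]
opening: 0.0348
gripper_force: 0.0
```

Run:
```python
from tile import *
c=cal("wrist");w=ctrl.snapshot("wrist");np.save('w7.npy',w)
im=ctrl.snapshot("side")
cv2.imwrite('pics/p7.png',cv2.hconcat([cv2.resize(im[150:400,190:390,::-1],(360,450)),cv2.resize(w[0:300,170:463,::-1],(440,450))]))
o=ctrl.get_obs();print(o["clock"],o["tool_pos"])
for d in ctrl.trace("tile","wrist"): print(d["bbox"],d["conf"],rect(c,d["mask"],.01))
for d in ctrl.trace("straightedge","wrist"): print(d["bbox"],d["conf"],rect(c,d["mask"],.012))
H=cv2.cvtColor(w,cv2.COLOR_RGB2HSV)
blue=(H[:,:,0]>100)&(H[:,:,0]<130)&(H[:,:,1]>150);print(rect(c,blue,.034)[0])
```

```text
24.375 [0.51985013 0.17949803 0.21376676]
[151.2, 94.3, 302.7, 239.9] 0.67 (array([627.5, 179.7, 149.9, 149.6,  24.5]), [[528.2999877929688, 216.60000610351562], [590.2999877929688, 80.5], [726.7999877929688, 142.6999969482422], [664.7000122070312, 278.8999938964844]])
[409.6, 162.9, 563.5, 292.7] 0.66 (array([332.4, 134.4, 151.9, 151.4,  43.1]), [[225.1999969482422, 137.6999969482422], [328.79998779296875, 27.200000762939453], [439.6000061035156, 131.0], [336.1000061035156, 241.60000610351562]])
[297.8, 79.7, 339.8, 251.1] 0.61 (array([541.2, 139.9,  40. , 177. ,  24.5]), [[486.29998779296875, 212.10000610351562], [559.7000122070312, 51.099998474121094], [596.0999755859375, 67.69999694824219], [522.5999755859375, 228.6999969482422]])
[541.1 140.3  13.8  76.7  24.1]
```

View pics/p7.png

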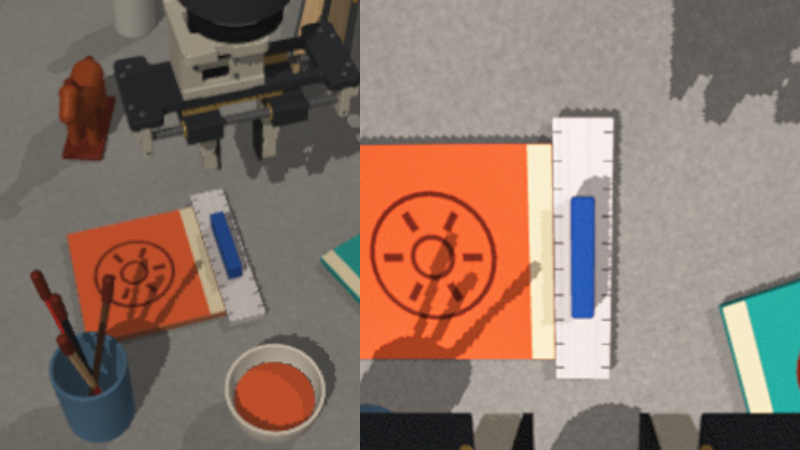

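The straightedge lies flush and centred: centre-to-edge offset is 95.0 mm against 95 ideal, along-edge offset 0.7 mm, and angle matches within measurement noise. It sticks out past both ends, and the bystanders are untouched. Handing in.

```bash
python3 -c "
from plant import ctrl
print(ctrl.close_job())"
```

```text
the job is handed in; nothing more can be done
None
```

The job is handed in (no score came back): the larger straightedge lies flat and flush along the cream-banded edge, centred to about 1 mm and sticking out past both ends; the tile was nudged about 1 to 1.5 mm, and the horse, bowl and brush jar look undisturbed in the last pictures (the bottle only partly shown).

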